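# Turn out the shortbread

### The job

Turn the steel caddy of shortbread fingers over onto the chopping board, so that it stands mouth down, rim flat on the board, with all six biscuits under it; then lift it straight up to leave them close together in one heap on the board. Do not touch the biscuits, ease them out rather than tipping them from a height (they are brittle), and leave the empty caddy standing mouth down on the bare worktop beside the board, without knocking the mug, the cream tube or the bottle stopper about.

Things in the scene. Friction and masses are not known exactly. Their poses are not given: they have to be found in the camera images.
- caddy: open square stainless-steel caddy, 64 x 64 mm outside and 100 mm tall with flat straight sides, walls 3.5 mm, floor 4 mm, about 0.22 kg; it starts upright on the worktop with six biscuits standing in it. Origin at the centre of its underside, z towards its mouth, x and y square to its sides
- caddy_mouth (a point): centre of the caddy's mouth, level with the rim, 100 mm from the underside
- board: grey chopping board lying flat, 170 mm (its x) by 260 mm (its y), 14 mm thick, with a hand slot near one end; it does not shift. There is a solid wall to the left of the worktop at y = 0.48. Origin at the centre of its underside, z up; its top is at z = 0.014
- mug: white round mug, 97 mm tall, a bystander; origin at the centre of its underside
- cream_tube: cream tube standing on its teal cap, 44 x 54 mm, 140 mm tall, a bystander; origin at the centre of its underside
- bottle_stopper: black bottle stopper standing upright, 27 mm across, 65 mm tall, a bystander; origin at the centre of its underside
- biscuit1: shortbread finger, one of six alike, 16 x 22 x 62 mm, 22 g; they start standing in the caddy, three side by side along its x and two along its y, and slide along its walls once these slope by about 30 degrees; origin at its centre, z along its length
- biscuit2: shortbread finger, one of six alike, 16 x 22 x 62 mm, 22 g; they start standing in the caddy, three side by side along its x and two along its y, and slide along its walls once these slope by about 30 degrees; origin at its centre, z along its length
- biscuit3: shortbread finger, one of six alike, 16 x 22 x 62 mm, 22 g; they start standing in the caddy, three side by side along its x and two along its y, and slide along its walls once these slope by about 30 degrees; origin at its centre, z along its length
- biscuit4: shortbread finger, one of six alike, 16 x 22 x 62 mm, 22 g; they start standing in the caddy, three side by side along its x and two along its y, and slide along its walls once these slope by about 30 degrees; origin at its centre, z along its length
- biscuit5: shortbread finger, one of six alike, 16 x 22 x 62 mm, 22 g; they start standing in the caddy, three side by side along its x and two along its y, and slide along its walls once these slope by about 30 degrees; origin at its centre, z along its length
- biscuit6: shortbread finger, one of six alike, 16 x 22 x 62 mm, 22 g; they start standing in the caddy, three side by side along its x and two along its y, and slide along its walls once these slope by about 30 degrees; origin at its centre, z along its length
There are look-alikes about, which are no part of the job. What is shaped like the biscuit4 but green is not meant.

How it is judged:
On the way, in this order (a step that is already met when the one before it is completed fails the run):
1. the caddy stands mouth down, its rim flat on the board, with all six biscuits under it (angle between caddy's own z axis and vertical above 3 rad and z of caddy_mouth in the frame of board between 0.008 and 0.018 m and x of caddy_mouth in the frame of board between -0.085 and 0.085 m and y of caddy_mouth in the frame of board between -0.13 and 0.13 m and x of biscuit1 in the frame of caddy between -0.032 and 0.032 m and y of biscuit1 in the frame of caddy between -0.032 and 0.032 m and x of biscuit2 in the frame of caddy between -0.032 and 0.032 m and y of biscuit2 in the frame of caddy between -0.032 and 0.032 m and x of biscuit3 in the frame of caddy between -0.032 and 0.032 m and y of biscuit3 in the frame of caddy between -0.032 and 0.032 m and x of biscuit4 in the frame of caddy between -0.032 and 0.032 m and y of biscuit4 in the frame of caddy between -0.032 and 0.032 m and x of biscuit5 in the frame of caddy between -0.032 and 0.032 m and y of biscuit5 in the frame of caddy between -0.032 and 0.032 m and x of biscuit6 in the frame of caddy between -0.032 and 0.032 m and y of biscuit6 in the frame of caddy between -0.032 and 0.032 m and z of biscuit1 in the frame of caddy between 0 and 0.1 m and z of biscuit2 in the frame of caddy between 0 and 0.1 m and z of biscuit3 in the frame of caddy between 0 and 0.1 m and z of biscuit4 in the frame of caddy between 0 and 0.1 m and z of biscuit5 in the frame of caddy between 0 and 0.1 m and z of biscuit6 in the frame of caddy between 0 and 0.1 m), for 0.2 s.
2. the caddy, still mouth down, has been lifted clear, straight above the biscuits, which lie in one heap on the board (angle between caddy's own z axis and vertical above 2.8 rad and height (world z) of caddy_mouth above 0.085 m and x of biscuit1 in the frame of board between -0.085 and 0.085 m and y of biscuit1 in the frame of board between -0.13 and 0.13 m and x of biscuit2 in the frame of board between -0.085 and 0.085 m and y of biscuit2 in the frame of board between -0.13 and 0.13 m and x of biscuit3 in the frame of board between -0.085 and 0.085 m and y of biscuit3 in the frame of board between -0.13 and 0.13 m and x of biscuit4 in the frame of board between -0.085 and 0.085 m and y of biscuit4 in the frame of board between -0.13 and 0.13 m and x of biscuit5 in the frame of board between -0.085 and 0.085 m and y of biscuit5 in the frame of board between -0.13 and 0.13 m and x of biscuit6 in the frame of board between -0.085 and 0.085 m and y of biscuit6 in the frame of board between -0.13 and 0.13 m and height (world z) of biscuit1 between 0.018 and 0.09 m and height (world z) of biscuit2 between 0.018 and 0.09 m and height (world z) of biscuit3 between 0.018 and 0.09 m and height (world z) of biscuit4 between 0.018 and 0.09 m and height (world z) of biscuit5 between 0.018 and 0.09 m and height (world z) of biscuit6 between 0.018 and 0.09 m and horizontal distance between biscuit1 and biscuit2 below 0.13 m and horizontal distance between each of biscuit1, biscuit2 and biscuit3 below 0.13 m and horizontal distance between each of biscuit1, biscuit2, biscuit3 and biscuit4 below 0.13 m and horizontal distance between each of biscuit1, biscuit2, biscuit3, biscuit4 and biscuit5 below 0.13 m and horizontal distance between each of biscuit1, biscuit2, biscuit3, biscuit4, biscuit5 and biscuit6 below 0.13 m and horizontal distance between caddy_mouth and biscuit1 below 0.1 m and horizontal distance between caddy_mouth and biscuit2 below 0.1 m and horizontal distance between caddy_mouth and biscuit3 below 0.1 m and horizontal distance between caddy_mouth and biscuit4 below 0.1 m and horizontal distance between caddy_mouth and biscuit5 below 0.1 m and horizontal distance between caddy_mouth and biscuit6 below 0.1 m), for 0.1 s.
At the end, for the whole second after the job is handed in: All six biscuits lie at rest on the board in one heap (their middles over the board and no two more than 130 mm apart), and the empty caddy stands still, mouth down (within about 8 degrees), flat on the bare worktop (angle between caddy's own z axis and vertical above 3 rad and height (world z) of caddy between 0.094 and 0.107 m and linear speed of each of caddy, biscuit1, biscuit2, biscuit3, biscuit4, biscuit5, biscuit6 below 0.02 m/s and x of biscuit1 in the frame of board between -0.085 and 0.085 m and y of biscuit1 in the frame of board between -0.13 and 0.13 m and x of biscuit2 in the frame of board between -0.085 and 0.085 m and y of biscuit2 in the frame of board between -0.13 and 0.13 m and x of biscuit3 in the frame of board between -0.085 and 0.085 m and y of biscuit3 in the frame of board between -0.13 and 0.13 m and x of biscuit4 in the frame of board between -0.085 and 0.085 m and y of biscuit4 in the frame of board between -0.13 and 0.13 m and x of biscuit5 in the frame of board between -0.085 and 0.085 m and y of biscuit5 in the frame of board between -0.13 and 0.13 m and x of biscuit6 in the frame of board between -0.085 and 0.085 m and y of biscuit6 in the frame of board between -0.13 and 0.13 m and height (world z) of biscuit1 between 0.018 and 0.09 m and height (world z) of biscuit2 between 0.018 and 0.09 m and height (world z) of biscuit3 between 0.018 and 0.09 m and height (world z) of biscuit4 between 0.018 and 0.09 m and height (world z) of biscuit5 between 0.018 and 0.09 m and height (world z) of biscuit6 between 0.018 and 0.09 m and horizontal distance between biscuit1 and biscuit2 below 0.13 m and horizontal distance between each of biscuit1, biscuit2 and biscuit3 below 0.13 m and horizontal distance between each of biscuit1, biscuit2, biscuit3 and biscuit4 below 0.13 m and horizontal distance between each of biscuit1, biscuit2, biscuit3, biscuit4 and biscuit5 below 0.13 m and horizontal distance between each of biscuit1, biscuit2, biscuit3, biscuit4, biscuit5 and biscuit6 below 0.13 m); the robot touches nothing.
It fails at once if the robot touches a biscuit (contact force between any of the fingers, the arm and biscuit1 above 0.5 N or contact force between any of the fingers, the arm and biscuit2 above 0.5 N or contact force between any of the fingers, the arm and biscuit3 above 0.5 N or contact force between any of the fingers, the arm and biscuit4 above 0.5 N or contact force between any of the fingers, the arm and biscuit5 above 0.5 N or contact force between any of the fingers, the arm and biscuit6 above 0.5 N).
It fails at once if a biscuit is dropped or thrown (faster than 1.2 m/s) (linear speed of any of biscuit1, biscuit2, biscuit3, biscuit4, biscuit5, biscuit6 above 1.2 m/s).
It fails at once if the mug, the cream tube or the bottle stopper is pushed more than 20 mm or knocked over (distance of any of mug, bottle_stopper, cream_tube from where it was at the start of the episode above 0.02 m or angle between any of mug, bottle_stopper, cream_tube's own z axis and vertical above 0.4 rad).
It also fails if it takes over 64 s, if anything falls off the work surface, if the arm or the gripper's body presses on something with over 40 N, if the wrist force passes 120 N, or if a joint passes its speed limit or range.

### The arm

A 6-joint arm with a two-finger parallel gripper is mounted at the origin on a cart in front of the work surface, level with it; the furniture and walls round the work are solid. World frame = base frame: x ahead of the robot, y to its left, z up, the work surface at z = 0. Lengths are in m, angles in rad, forces in N, time in s.
With the tool pointing down it reaches from about 0.325 to 0.9 m from the base axis. Payload 6.1 kg.
Tool frame: the origin (TCP) lies at the very end of the fingers, on their centre line; the grasp point (between the pads) lies 19 mm behind it; z points along the fingers, y is the line along which they close (so a half turn about z gives the same grasp; the last joint's range is limited). The gripper opens to 87 mm and grips with 3 to 60 N. Pads are 19 mm wide; open, the fingers measure 117 mm over their backs; the gripper's body (75 mm by 190 mm) begins 51 mm behind the grasp point.
Start: joints at [-1.26, 0.22, 1.526, -0, 1.395, -0.126], TCP at [0.264, -0.566, 0.223] pointing down, gripper open.
Joint ranges: [-2.98, 2.98], [-0.91, 2.08], [0.09, 2.57], [-1.24, 4.39], [0.2, 2.65], [-2.68, 2.68]. Speed limits (rad/s): [2.57, 2.57, 3.01, 3.14, 3.14, 3.14].

### API

Orientations are given as a unit quaternion [w, x, y, z].
In Python, from bench import r gives the robot as it stands. The module is installed in compiled form; this text tells all that it offers.
- The arm moves only by the tool step_arm, never from a script. Its argument "motion" is a list of rows, each a list of 5 numbers: the shift along the tool's x, y, z in mm, then the turn about the tool's z in rad, then the finger opening in mm, from 0 to 87. A call has exactly 10 rows; each row is the pose to reach, as a shift and turn from the pose commanded when the call began, along the tool's axes at that moment; what a row does not reach only later rows make up. A row lasts 1/8 s, in which the tool goes at most 62.5 mm and 10.7 degrees, less where a joint would pass 70% of its speed; a pose out of reach is approached as far as the arm can. A call with a gripper value outside its range is refused whole. The fingers move at their own pace and stop on an object; "grip_force" is the grip in N (left out, the last holds). Time passes only in rows, so rows that repeat a pose let the fingers close, or fill a call up. It gives the time, the measured TCP pose, the force, the opening and the grip force at its end, in the units of the state.
- r.state(): the state, without advancing time (a new reading comes with each control period).
- r.snapshot(name): name is "scene" or "top"; returns a dict with "image" (420x560x3 uint8, red, green, blue), "fx", "fy", "cx", "cy" (pixels), "R" (3x3) and "t" (3): a world point X has camera coordinates R X + t. Camera axes: x right, y down, z forward; pixel columns grow to the right and rows downward; lengths in m; the calibration is good to about 2 mm. A picture is of the moment at which its call begins. There is no depth.
- r.sign_off(): hands the job in; it is judged then, once.
Trained networks look in a picture, given as the dict that the camera call returned (one of the last four; its "shot" number tells which), for a name from the list of things; names that differ only in an ending like _2 or _b are one class to them, and where a whole thing is asked for, a point or a joint stands for the part that bears it (a point fixed in the world has none). Each returns a list of dicts, best first, with "conf" (0 to 1); they miss things now and then, are a little off and sometimes report something else, mostly with a low value. They report only what shows in the picture. A call takes as long as a camera call. They do not tell look-alikes from the thing itself.
- r.recognise(target, picture): "xyz" ([x, y, z] in m, in world coordinates, good to about 4 mm: the middle of the surface that is visible of it).
The state is a dict: "time_s": time; "q": joint angles; "dq": joint speeds; "tau": joint torques, N m; "eef_pos": TCP position; "orientation": TCP orientation; "force": force on the tool from outside, world axes, zero at the start; "wrist_torque": the same for the moment, N m; "width": opening from 0.0 (shut) to 1.0 (fully open); "grasp_force": force on a finger pad.
Only numpy, scipy, OpenCV 4.12 (cv2) and the standard library are available. Lean on these libraries where they do the work, as an engineer would, in place of code of your own. Each camera call takes 0.05 s, during which the arm holds its last target. There are 200 camera calls.

## Working session

There is one attempt and no reset: what is moved stays moved. The work goes in short steps, Python scripts to look and compute and a tool call to move; the robot and the scene stay as the last step left them, time stands still between calls to the robot, and variables do not carry over. Pictures are saved under pics/ and viewed, at most 10 in all, crops included, and the job is handed in when it is done.

Besides the shell and the picture viewer there is one more tool, called after "Request:" as name([rows], argument=value, ...), one row to a line, values as JSON. step_arm: Moves the arm, as the interface text tells. Its arguments: {"type":"object","properties":{"motion":{"type":"array","items":{"type":"array","items":{"type":"number"}}},"grip_force":{"type":"number"}},"required":["motion"]}

```bash
mkdir -p pics
cat > h.py <<'E'
from bench import r
import cv2, numpy as np
def save(s,name,box=None,scale=1):
    im=s["image"][...,::-1]
    if box: im=im[box[1]:box[3],box[0]:box[2]]
    cv2.imwrite(f"pics/{name}.png",cv2.resize(im,None,fx=scale,fy=scale,interpolation=cv2.INTER_CUBIC))
def proj(s,X):
    c=np.atleast_2d(X)@np.array(s["R"]).T+s["t"]
    return np.c_[c[:,0]/c[:,2]*s["fx"]+s["cx"],c[:,1]/c[:,2]*s["fy"]+s["cy"]]
def pix(s,u,v,z):
    R=np.array(s["R"]);d=R.T@[(u-s["cx"])/s["fx"],(v-s["cy"])/s["fy"],1];o=-R.T@s["t"]
    return o+d*(z-o[2])/d[2]
E
python3 - <<'E'
from h import *
a=r.snapshot("scene");b=r.snapshot("top")
save(a,"s0");save(b,"t0")
for n in["caddy","board","mug","cream_tube","bottle_stopper","biscuit1"]:
    for s in(a,b):
        print(n,[(np.round(d["xyz"],3).tolist(),round(d["conf"],2),proj(s,d["xyz"]).round().tolist()) for d in r.recognise(n,s)[:7]])
print(r.state())
E
```

```text
caddy [([0.482, 0.117, 0.073], 0.75, [[285.0, 279.0]]), ([0.762, -0.058, 0.071], 0.61, [[259.0, 172.0]])]
caddy [([0.496, 0.11, 0.083], 0.8, [[199.0, 269.0]])]
board [([0.474, -0.167, 0.014], 0.94, [[383.0, 231.0]])]
board [([0.479, -0.178, 0.013], 0.63, [[355.0, 281.0]])]
mug [([0.715, 0.146, 0.068], 0.73, [[196.0, 222.0]])]
mug [([0.735, 0.152, 0.044], 0.82, [[184.0, 148.0]])]
cream_tube [([0.767, -0.059, 0.072], 0.69, [[258.0, 170.0]])]
cream_tube [([0.76, -0.069, 0.097], 0.63, [[298.0, 125.0]]), ([0.516, 0.092, 0.068], 0.62, [[210.0, 258.0]]), ([0.737, 0.147, 0.045], 0.23, [[187.0, 147.0]])]
bottle_stopper [([0.69, -0.009, 0.033], 0.48, [[263.0, 208.0]])]
bottle_stopper [([0.693, -0.008, 0.035], 0.76, [[266.0, 169.0]])]
biscuit1 [([0.512, 0.204, 0.051], 0.83, [[236.0, 305.0]]), ([0.493, 0.094, 0.065], 0.61, [[291.0, 272.0]])]
biscuit1 [([0.517, 0.194, 0.06], 0.75, [[156.0, 259.0]]), ([0.5, 0.094, 0.063], 0.66, [[210.0, 267.0]]), ([0.519, 0.115, 0.065], 0.45, [[198.0, 257.0]])]
{'time_s': 0.7, 'q': array([-1.26010610e+00,  2.20341034e-01,  1.52646023e+00, -2.15498416e-05,
        1.39470461e+00, -1.26093994e-01]), 'dq': array([-4.31106338e-04,  9.26549615e-04, -6.17076144e-05, -1.23956618e-03,
        1.46114691e-03, -2.99224587e-04]), 'tau': array([-9.65468644e-04, -4.94410622e+01, -3.87620652e+01,  6.97969459e-02,
        4.67049947e-02, -2.04726211e-05]), 'eef_pos': array([ 0.26439015, -0.56634005,  0.22259528]), 'orientation': array([ 4.41816879e-05,  9.76246667e-01,  2.16662049e-01, -6.56421904e-06]), 'force': array([0.33797868, 0.05214647, 0.5217608 ]), 'wrist_torque': array([-0.03029679, -0.02790711, -0.02231564]), 'grasp_force': 0.0, 'width': 1.0015702959147779}
```

```bash
ls
```

```text
h.py
pics
```

View pics/s0.png

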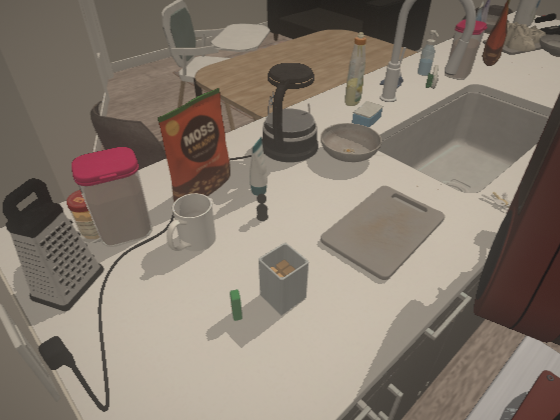

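View pics/t0.png

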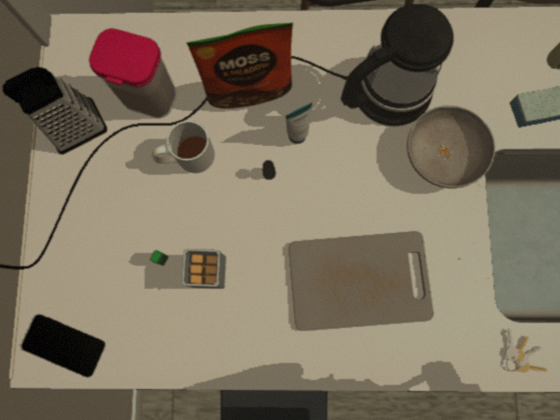

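Run:
```python
from h import *
b=r.snapshot("top")
save(b,"c1",(140,220,310,345),4)
```

```text
(no output)
```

View pics/c1.png

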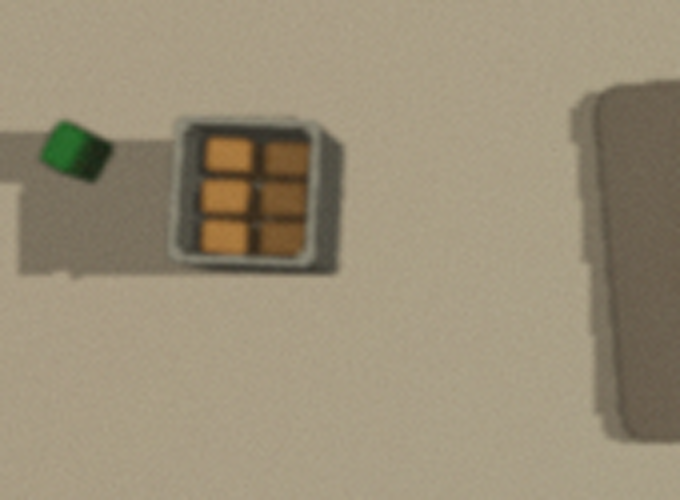

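Run:
```python
from h import *
b=r.snapshot("top")
P=[pix(b,140+x/4,220+y/4,.1) for x,y in[(176,120),(325,123),(316,265),(170,260)]]
print(np.round(P,4),np.mean(P,0))
for i in range(4):
    d=P[(i+1)%4]-P[i];print(np.linalg.norm(d),np.degrees(np.arctan2(d[1],d[0])))
for u,v in[(289.5,246),(295.5,328),(424,232),(432,318)]:print(pix(b,u,v,.014))
```

```text
[[0.5281 0.1344 0.1   ]
 [0.5267 0.0682 0.1   ]
 [0.4647 0.0709 0.1   ]
 [0.4668 0.1349 0.1   ]] [0.49656443 0.10209863 0.1       ]
0.06621214301436976 -91.20007152336095
0.06210204827610196 177.5625387030627
0.06408236781487132 88.13587391111797
0.06134999749592596 -0.45945980794572266
[ 0.54543126 -0.05295227  0.014     ]
[ 0.39130984 -0.0634286   0.014     ]
[ 0.57220818 -0.31174942  0.014     ]
[ 0.41036441 -0.31766317  0.014     ]
```

The candidates are the grey caddy with six tan biscuits at about (202,268) and a green block at (159,257). The caddy fits the description. The green block is the look-alike to leave alone, and the 4x crop confirms this. The board's near edge runs from (289,246) to (295,328), with a yaw of about 4°.

Request:
step_arm([
  [30, -30, 0, -0.11, 87],
  [60, -60, 0, -0.22, 87],
  [90, -90, 0, -0.33, 87],
  [120, -120, 0, -0.44, 87],
  [150, -150, 0, -0.55, 87],
  [180, -180, 0, -0.66, 87],
  [210, -210, 0, -0.77, 87],
  [240, -240, 0, -0.88, 87],
  [270, -270, 0, -0.99, 87],
  [300, -300, 0, -1.1, 87],
])

```text
time_s: 2.05
eef_pos: [0.4097, -0.1663, 0.2228]
orientation: [0.0, 0.718, 0.696, 0.0]
force: [0.8, -0.4, -0.9]
width: 1.001
grasp_force: 0.0
```

Request:
step_arm([
  [35, 10, 0, 0, 87],
  [70, 20, 0, 0, 87],
  [105, 30, 0, 0, 87],
  [140, 40, 0, 0, 87],
  [175, 50, 0, 0, 87],
  [210, 60, 0, 0, 87],
  [240, 70, 0, 0, 87],
  [270.5, 78.5, 0, 0, 87],
  [270.5, 78.5, 35, 0, 87],
  [270.5, 78.5, 75, 0, 87],
])

```text
time_s: 3.3
eef_pos: [0.4979, 0.1007, 0.1477]
orientation: [0.001, 0.719, 0.695, 0.001]
force: [0.2, 0.4, 0.3]
width: 1.003
grasp_force: 0.0
```

Run:
```python
from h import *
b=r.snapshot("scene");save(b,"s1",(200,180,380,330),4)
st=r.state();print(st["eef_pos"],st["orientation"])
```

```text
[0.49359163 0.10024072 0.14116668] [-0.00240801  0.71879     0.69521751 -0.00278491]
```

View pics/s1.png

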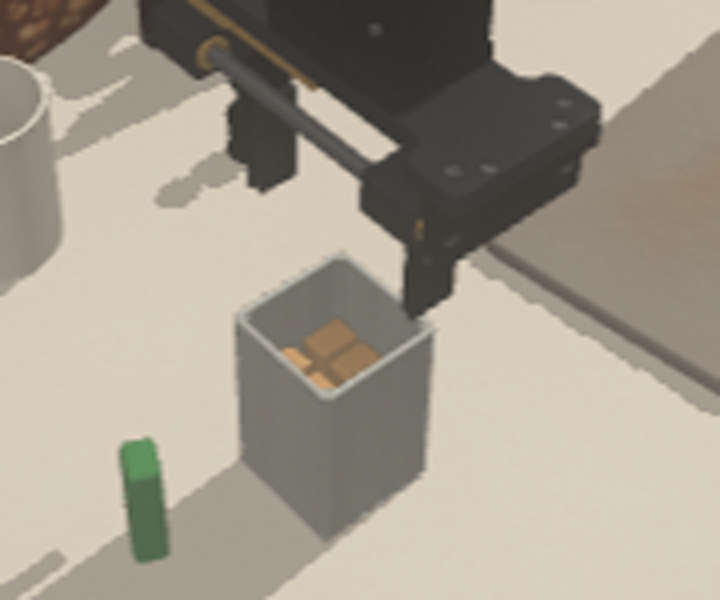

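Request:
step_arm([
  [1, 0, 20, 0, 87],
  [1, 0, 45, 0, 87],
  [1, 0, 70, 0, 87],
  [1, 0, 90, 0, 87],
  [1, 0, 101, 0, 87],
  [1, 0, 101, 0, 87],
  [1, 0, 101, 0, 50],
  [1, 0, 101, 0, 50],
  [1, 0, 101, 0, 50],
  [1, 0, 101, 0, 50],
], grip_force=15)

```text
time_s: 4.6
eef_pos: [0.4982, 0.1011, 0.0474]
orientation: [0.001, 0.719, 0.695, 0.001]
force: [2.2, 0.5, 2.1]
width: 0.733
grasp_force: 15.0
```

Request:
step_arm([
  [0, 0, -5, 0, 50],
  [0, 0, -6, -0.02, 50],
  [-15, 0, -6, -0.04, 50],
  [-35, 0, -6, -0.07, 50],
  [-55, 0, -6, -0.1, 50],
  [-75, 0, -6, -0.1, 50],
  [-95, 0, -6, -0.1, 50],
  [-110, 0, -6, -0.1, 50],
  [-116, 0, -6, -0.1, 50],
  [-116, 0, -1, -0.1, 50],
])

```text
time_s: 5.85
eef_pos: [0.4934, -0.015, 0.0477]
orientation: [0.0, 0.684, 0.73, 0.0]
force: [0.7, -0.1, -3.7]
width: 0.737
grasp_force: 15.0
```

Run:
```python
from h import *
b=r.snapshot("scene");save(b,"s2",(250,160,450,310),4)
st=r.state();print(st["eef_pos"],st["orientation"],st["force"],st["width"])
```

```text
[ 0.49359507 -0.0147274   0.04728957] [4.53308293e-04 6.83469240e-01 7.29979035e-01 4.48278607e-04] [ 0.39244494 -0.36651987 -4.6103417 ] 0.7312785587213222
```

View pics/s2.png

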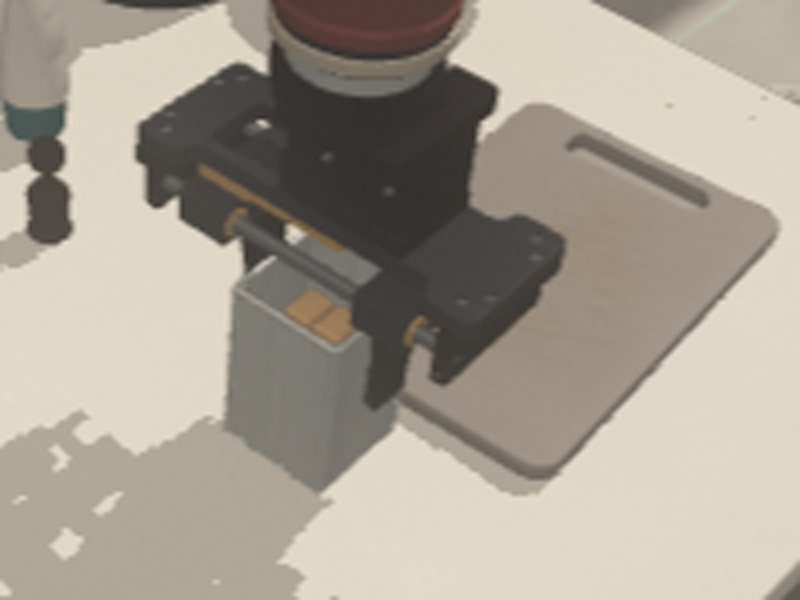

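Request:
step_arm([
  [-5, 0, 0, 0, 50],
  [-10, 0, 0, 0, 50],
  [-15, 0, -2, 0, 50],
  [-20, 0, -5, 0, 50],
  [-25, 0, -6.5, 0, 50],
  [-31, 0, -8, 0, 50],
  [-37, 0, -9, 0, 50],
  [-43, 0, -9, 0, 50],
  [-49, 0, -8.5, 0, 50],
  [-55, 0, -7.5, 0, 50],
], grip_force=10)

```text
time_s: 7.15
eef_pos: [0.4965, -0.0701, 0.0553]
orientation: [-0.0, 0.683, 0.73, -0.0]
force: [-3.0, 4.0, -1.5]
width: 0.738
grasp_force: 10.0
```

Run:
```python
from h import *
b=r.snapshot("scene");save(b,"s3",(250,160,450,310),3)
st=r.state();print(st["eef_pos"],st["orientation"],st["force"],st["width"],st["grasp_force"])
```

```text
[ 0.4965221  -0.07076164  0.05517634] [-7.17120438e-05  6.83468175e-01  7.29980229e-01 -3.37991277e-04] [-3.38061053  3.50540269 -1.96864364] 0.7393000437088874 9.997109512332827
```

View pics/s3.png

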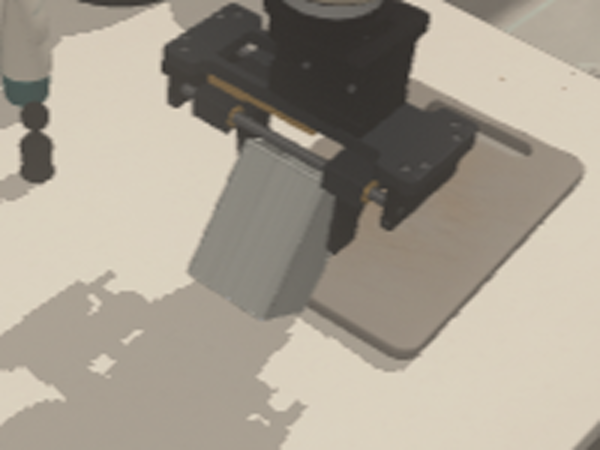

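Request:
step_arm([
  [-5, 0, 1.5, 0, 50],
  [-10, 0, 3.5, 0, 50],
  [-15, 0, 6, 0, 50],
  [-20, 0, 9, 0, 50],
  [-24, 0, 12, 0, 50],
  [-28, 0, 16, 0, 50],
  [-32, 0, 20, 0, 50],
  [-36, 0, 24, 0, 50],
  [-39, 0, 27.5, 0, 50],
  [-39, 0, 28, 0, 50],
])

```text
time_s: 8.45
eef_pos: [0.4998, -0.1092, 0.027]
orientation: [0.001, 0.684, 0.73, 0.0]
force: [0.2, -1.2, 2.8]
width: 0.738
grasp_force: 10.0
```

Run:
```python
from h import *
b=r.snapshot("scene");save(b,"s4",(250,160,450,310),3)
st=r.state();print(st["eef_pos"],st["orientation"],st["force"],st["width"],st["grasp_force"])
```

```text
[ 0.4997464  -0.10904045  0.02703432] [5.56801346e-04 6.83532613e-01 7.29919749e-01 1.28401512e-04] [ 1.27594793 -0.47427941  0.55532771] 0.7346359215525168 9.999304520606529
```

View pics/s4.png

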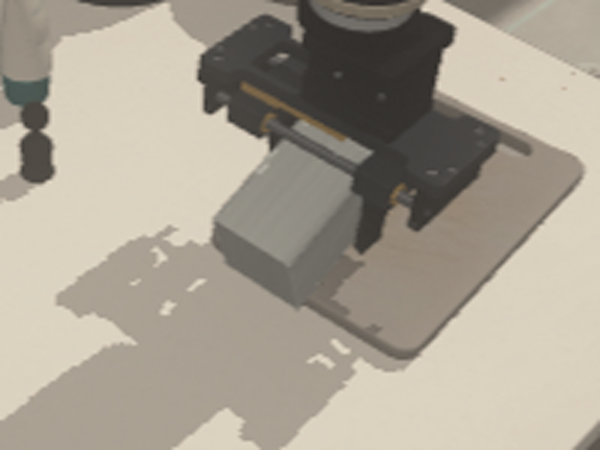

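Request:
step_arm([
  [0, 0, 0, 0, 87],
  [0, 0, 0, 0, 87],
  [0, 0, 0, 0, 87],
  [10, 0, 0, 0, 87],
  [25, 0, 0, 0, 87],
  [42, 0, 0, 0, 87],
  [56, 0, 0, 0, 87],
  [56, 0, 0, 0, 87],
  [56, 0, 0, 0, 50],
  [56, 0, 0, 0, 50],
], grip_force=4)

```text
time_s: 9.75
eef_pos: [0.4957, -0.0532, 0.0271]
orientation: [0.0, 0.684, 0.73, -0.0]
force: [-0.4, -0.7, -1.0]
width: 0.849
grasp_force: 0.0
```

Request:
step_arm([
  [0, 0, 0, 0, 50],
  [0, 0, 0, 0, 50],
  [0, 0, -2, 0, 50],
  [-1, 0, -4, 0, 50],
  [-2, 0, -6, 0, 50],
  [-3, 0, -8, 0, 50],
  [-4, 0, -10, 0, 50],
  [-5, 0, -12, 0, 50],
  [-6, 0, -14, 0, 50],
  [-7, 0, -15, 0, 50],
], grip_force=4)

```text
time_s: 11.0
eef_pos: [0.4961, -0.0598, 0.0422]
orientation: [0.0, 0.683, 0.73, 0.0]
force: [0.3, 0.3, -3.5]
width: 0.735
grasp_force: 4.0
```

Run:
```python
from h import *
b=r.snapshot("scene");save(b,"s5",(250,160,450,310),4)
st=r.state();print(st["eef_pos"],st["orientation"],st["force"],st["width"],st["grasp_force"])
```

```text
[ 0.49621549 -0.05990831  0.04231649] [1.87694876e-04 6.83389539e-01 7.30053899e-01 8.54429150e-05] [ 2.73976437e-02  1.84761006e-03 -2.96401042e+00] 0.7330425758775723 3.999904070806224
```

View pics/s5.png

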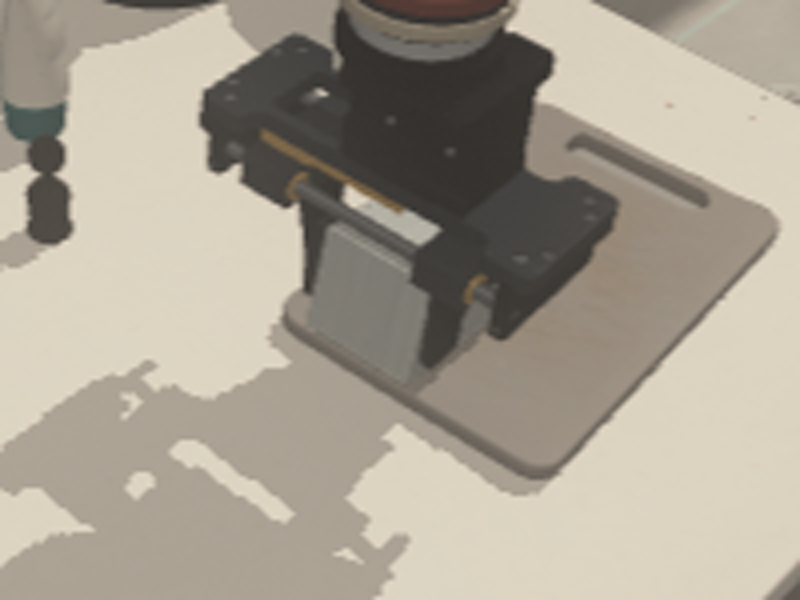

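```bash
cat >> h.py <<'E'
def caddy_back(th,h=10,perp=32,e=None):
    """floor-face corners given slope th (mouth down = 90deg) for grip at h from floor"""
    st=r.state();e=st["eef_pos"] if e is None else e
    q=st["orientation"];a=2*np.arctan2(q[2],q[1]);X=np.array([np.cos(a),np.sin(a),0]);Y=np.array([np.sin(a),-np.cos(a),0]);Z=np.array([0,0,1.])
    g=e+.019*Z;t=np.radians(th);ax=-X*np.cos(t)-Z*np.sin(t);up=-X*np.sin(t)+Z*np.cos(t)
    m=1e-3
    return np.array([g-ax*h*m+up*(64-perp)*m-Y*-s*32*m for s in(1,-1)]+[g-ax*h*m-up*perp*m+Y*s*32*m for s in(-1,1)]+[g+ax*(100-h)*m-up*perp*m])
E
python3 - <<'E'
from h import *
b=r.snapshot("scene")
for th in(0,5,10,15):print(th,proj(b,caddy_back(th)).round(1).tolist(),caddy_back(th)[-1].round(3))
E
```

```text
0 [[330.9, 215.6], [357.3, 231.1], [353.4, 254.4], [328.4, 238.8], [368.8, 222.7]] [ 0.502 -0.15   0.029]
5 [[331.8, 214.7], [358.3, 230.1], [352.6, 254.8], [327.6, 239.1], [367.5, 226.0]] [ 0.502 -0.147  0.022]
10 [[332.7, 213.8], [359.2, 229.1], [351.9, 255.1], [326.8, 239.4], [366.0, 229.3]] [ 0.502 -0.143  0.014]
15 [[333.6, 213.0], [360.1, 228.3], [351.2, 255.2], [326.1, 239.5], [364.4, 232.7]] [ 0.501 -0.138  0.007]
```

```bash
cat >> h.py <<'E'
def fit(h=10,perp=32,ths=range(0,95,3)):
    b=r.snapshot("scene");g=cv2.GaussianBlur(cv2.cvtColor(b["image"],cv2.COLOR_RGB2GRAY),(0,0),.8).astype(float)
    gx=cv2.Sobel(g,-1,1,0);gy=cv2.Sobel(g,-1,0,1);out=[]
    e=r.state()["eef_pos"];from scipy.ndimage import map_coordinates as mc
    for th in ths:
      for dh in(-4,0,4):
        C=caddy_back(th,h+dh,perp,e);q=C[2]-C[3];Y=q/np.linalg.norm(q)*.032
        low=C[4]+Y  # near-side (-x) lower rim corner candidates
        # C: 0 TL,1 TR,2 BR?,3 BL
        segs=[(C[0],C[3]),(C[3],C[2]),(C[2],low),(C[4]-Y if 0 else low,low+(C[1]-C[2]))]
        for du in(-2,0,2):
          for dv in(-2,0,2):
            s=0
            for A,B in segs:
                p=proj(b,np.linspace(A,B,40)[4:-4])+[du,dv];d=p[-1]-p[0];n=np.array([-d[1],d[0]])/np.linalg.norm(d)
                s+=np.mean(np.abs(n[0]*mc(gx,p.T[::-1],order=1)+n[1]*mc(gy,p.T[::-1],order=1)))
            out.append((round(s,1),th,dh,du,dv))
    return sorted(out)[::-1]
E
python3 - <<'E'
from h import *
print(fit(ths=range(-6,31,2))[:8])
f=[]
for i in range(8): r.snapshot("top"); f.append(r.state()["force"])
print(np.mean(f,0),np.std(f,0))
print(r.state()["wrist_torque"])
E
```

```text
[(np.float64(298.6), 30, 4, -2, -2), (np.float64(296.7), 28, 4, -2, -2), (np.float64(290.5), 26, 4, -2, -2), (np.float64(280.5), 24, 4, -2, 0), (np.float64(278.0), 24, 4, -2, -2), (np.float64(277.8), 26, 4, -2, 0), (np.float64(275.4), 22, 4, -2, 0), (np.float64(273.2), 28, 4, -2, 0)]
[-0.18451341 -0.59176028 -1.66648494] [0.48711057 0.38811151 0.66268274]
[-0.17163716 -0.13602731 -0.04007525]
```

Request:
step_arm([
  [-2, 0, -3, 0, 50],
  [-4, 0, -6, 0, 50],
  [-6, 0, -9, 0, 50],
  [-8, 0, -12, 0, 50],
  [-10, 0, -14, 0, 50],
  [-11, 0, -16, 0, 50],
  [-13, 0, -18, 0, 50],
  [-15, 0, -20, 0, 50],
  [-15, 0, -20, 0, 50],
  [-15, 0, -20, 0, 50],
], grip_force=4)

```text
time_s: 12.8
eef_pos: [0.4972, -0.0749, 0.0623]
orientation: [0.0, 0.683, 0.73, -0.0]
force: [-0.2, -0.5, -1.6]
width: 0.734
grasp_force: 4.0
```

Run:
```python
from h import *
f=[]
for i in range(8): b=r.snapshot("scene"); f.append(r.state()["force"])
print(np.mean(f,0),r.state()["eef_pos"],r.state()["width"])
save(b,"s6",(250,160,450,310),4)
for th in(0,10,20,25,30):print(th,((proj(b,caddy_back(th))-[250,160])*4).round(0).tolist(),caddy_back(th)[-1].round(3))
```

```text
[ 0.1659232 -0.45122   -1.9208224] [ 0.49716176 -0.07476137  0.06212332] 0.7338571660325581
0 [[346.0, 178.0], [453.0, 238.0], [436.0, 334.0], [335.0, 273.0], [496.0, 210.0]] [ 0.503 -0.165  0.049]
10 [[353.0, 170.0], [461.0, 230.0], [430.0, 337.0], [328.0, 275.0], [485.0, 237.0]] [ 0.503 -0.158  0.034]
20 [[360.0, 165.0], [468.0, 224.0], [425.0, 337.0], [323.0, 275.0], [471.0, 264.0]] [ 0.502 -0.148  0.02 ]
25 [[364.0, 162.0], [471.0, 222.0], [423.0, 337.0], [320.0, 275.0], [464.0, 278.0]] [ 0.502 -0.143  0.014]
30 [[367.0, 161.0], [474.0, 219.0], [421.0, 336.0], [318.0, 274.0], [456.0, 291.0]] [ 0.501 -0.137  0.008]
```

View pics/s6.png

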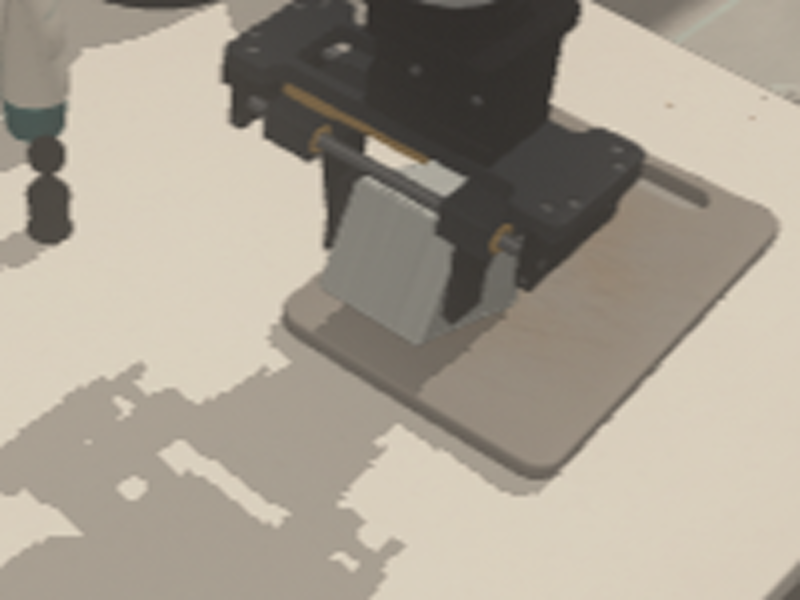

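Request:
step_arm([
  [-4, 0, -4, 0, 50],
  [-8, 0, -7, 0, 50],
  [-13, 0, -11, 0, 50],
  [-17, 0, -13.5, 0, 50],
  [-22, 0, -16.5, 0, 50],
  [-27, 0, -19, 0, 50],
  [-32, 0, -21, 0, 50],
  [-37, 0, -22.5, 0, 50],
  [-42, 0, -24, 0, 50],
  [-47, 0, -25, 0, 50],
], grip_force=3.5)

```text
time_s: 14.45
eef_pos: [0.5003, -0.122, 0.0873]
orientation: [0.0, 0.683, 0.73, -0.0]
force: [-1.5, 0.8, 1.2]
width: 0.736
grasp_force: 3.5
```

Run:
```python
from h import *
f=[]
for i in range(8): b=r.snapshot("scene"); f.append(r.state()["force"])
print(np.mean(f,0),r.state()["eef_pos"],r.state()["width"])
save(b,"s7",(250,160,450,310),4)
g=cv2.cvtColor(b["image"],cv2.COLOR_RGB2GRAY)
for th in(30,40,50,58,65):
    print(th,proj(b,caddy_back(th)).round(1).tolist(),caddy_back(th)[-1].round(3))
# intensity of the lower-left back-face area
print(g[205:260:2,320:372:2])
```

```text
[-1.32850755  0.16043047  2.4128326 ] [ 0.50033105 -0.12165692  0.08714966] 0.7318413119689551
30 [[357.3, 179.9], [384.4, 193.6], [370.8, 222.8], [344.8, 208.3], [377.8, 213.8]] [ 0.504 -0.183  0.033]
40 [[358.8, 179.4], [385.8, 193.0], [370.1, 222.0], [344.0, 207.4], [373.7, 220.0]] [ 0.504 -0.17   0.024]
50 [[360.1, 179.4], [387.0, 192.9], [369.7, 220.7], [343.5, 206.1], [369.3, 225.8]] [ 0.503 -0.155  0.017]
58 [[361.0, 179.7], [387.8, 193.2], [369.6, 219.4], [343.2, 204.7], [365.7, 229.9]] [ 0.502 -0.142  0.013]
65 [[361.7, 180.2], [388.4, 193.7], [369.6, 218.0], [343.2, 203.4], [362.6, 233.1]] [ 0.501 -0.131  0.011]
[[203 204 204 204 204 203 203 204 203 204 203 192 156 156 155 157 156 155
  156 156 157 156 155 155 154 156]
 [204 204 204 204 204 203 204 203 204 203 204 172 155 156 156 156 154 155
  156 156 157 156 154 155 154 158]
 [204 204 204 204 204 204 204 204 204 204 204 175 130 157 157 154 155 155
  155 156 155 154 155 153 158 159]
 [204 204 204 204 204 204 204 204 204 204 204 204 168  99 142 158 155 156
  157 156 154 155 154 156 159 157]
 [204 204 204 204 204 204 204 203 
[... 1882 characters left out ...]
07 107 106
  107 105 105 105 104 135 135 136]
 [156 156 155 155 154 152 110  99 105 116 112 111 110 110 109 108 107 107
  107 107 106 106 136 137 137 137]
 [155 156 156 156 155 155 154 138  97 100 111 115 111 110 110 109 108 107
  107 106 106 137 137 137 137 137]
 [155 155 156 155 154 155 155 155 153 117  97 103 115 111 110 111 110 109
  109 107 138 138 139 137 136 138]
 [156 156 155 155 155 155 154 155 155 154 143 102  99 107 113 110 109 109
  122 138 139 139 139 139 139 138]
 [156 155 155 156 155 154 154 155 154 154 154 153 119  95 100 111 112 110
  124 138 139 138 138 139 139 139]
 [155 155 156 155 155 155 155 154 154 155 154 154 155 152 109  98 103 113
  110 138 137 137 138 139 139 139]]
```

Request:
step_arm([
  [-4, 0, -1, 0, 50],
  [-9, 0, -2, 0, 50],
  [-14, 0, -3, 0, 50],
  [-19, 0, -4, 0, 50],
  [-24, 0, -4.5, 0, 50],
  [-29, 0, -4.5, 0, 50],
  [-34, 0, -4, 0, 50],
  [-39, 0, -3.5, 0, 50],
  [-43, 0, -3, 0, 50],
  [-46, 0, -2, 0, 50],
], grip_force=3.2)

```text
time_s: 16.1
eef_pos: [0.5033, -0.1679, 0.0892]
orientation: [0.0, 0.683, 0.73, 0.0]
force: [-0.3, 0.2, 0.6]
width: 0.736
grasp_force: 3.2
```

Run:
```python
from h import *
f=[]
for i in range(8): b=r.snapshot("scene"); f.append(r.state()["force"])
print(np.mean(f,0),r.state()["eef_pos"],r.state()["width"])
save(b,"s8",(280,150,440,270),5)
for th in(50,60,70,80,90):
    print(th,((proj(b,caddy_back(th))-[280,150])*5).round().tolist(),caddy_back(th)[-1].round(3))
```

```text
[ 0.11625717 -0.91302915 -0.71893398] [ 0.50331226 -0.16760364  0.08928636] 0.7385875520340963
50 [[466.0, 96.0], [599.0, 160.0], [515.0, 294.0], [385.0, 225.0], [506.0, 325.0]] [ 0.506 -0.201  0.019]
60 [[471.0, 98.0], [603.0, 162.0], [515.0, 286.0], [384.0, 217.0], [484.0, 350.0]] [ 0.504 -0.185  0.014]
70 [[475.0, 103.0], [606.0, 166.0], [516.0, 276.0], [385.0, 207.0], [463.0, 370.0]] [ 0.503 -0.168  0.013]
80 [[477.0, 109.0], [608.0, 173.0], [519.0, 264.0], [387.0, 195.0], [442.0, 387.0]] [ 0.502 -0.152  0.014]
90 [[478.0, 118.0], [608.0, 181.0], [523.0, 251.0], [390.0, 183.0], [422.0, 398.0]] [ 0.501 -0.136  0.018]
```

View pics/s8.png

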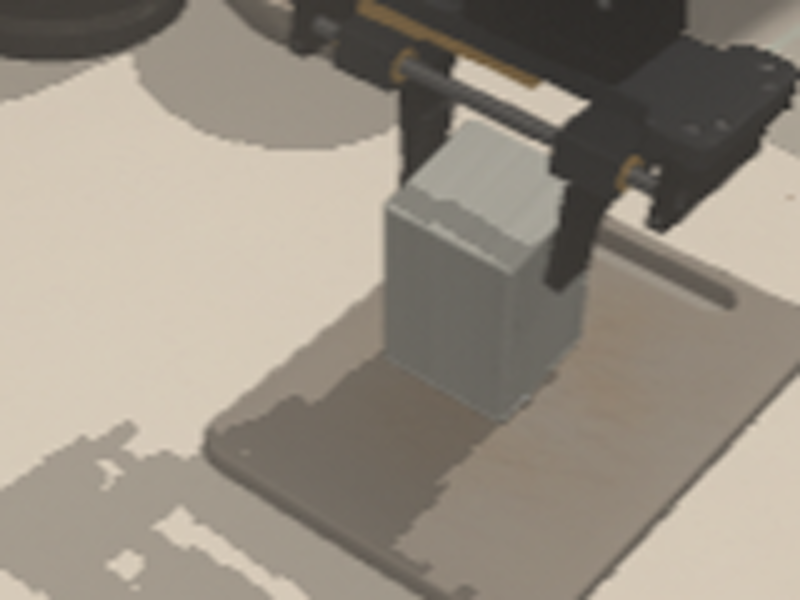

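Request:
step_arm([
  [-3, 0, 0, 0, 50],
  [-6, 0, 0.5, 0, 50],
  [-9, 0, 1.5, 0, 50],
  [-12, 0, 2.5, 0, 50],
  [-14, 0, 3.5, 0, 50],
  [-16, 0, 4.5, 0, 50],
  [-16, 0, 5, 0, 50],
  [-16, 0, 5, 0, 50],
  [-16, 0, 5, 0, 87],
  [-16, 0, 5, 0, 87],
], grip_force=3.2)

```text
time_s: 17.75
eef_pos: [0.5042, -0.1829, 0.0837]
orientation: [-0.0, 0.683, 0.73, 0.0]
force: [-0.1, -0.4, -0.6]
width: 0.882
grasp_force: 0.0
```

Run:
```python
from h import *
b=r.snapshot("scene");g=cv2.cvtColor(b["image"],cv2.COLOR_RGB2GRAY)
t=r.snapshot("top")
print(r.state()["eef_pos"],r.state()["force"],r.state()["width"])
for th in(80,90):print(th,proj(b,caddy_back(th)).round(1).tolist(),caddy_back(th)[-1].round(3))
print(g[180:238:2,348:400:2])
for s in(b,t):
  for n in("caddy","biscuit1"):print(n,[(np.round(d["xyz"],3).tolist(),round(d["conf"],2)) for d in r.recognise(n,s)])
```

```text
[ 0.50414691 -0.18303446  0.08377998] [ 0.42957645  0.20392952 -0.25176906] 0.9514473774592842
80 [[379.1, 171.0], [405.1, 183.5], [387.6, 201.4], [361.4, 187.9], [372.1, 225.8]] [ 0.503 -0.167  0.009]
90 [[379.3, 172.7], [405.2, 185.1], [388.4, 198.9], [362.1, 185.5], [368.2, 228.0]] [ 0.502 -0.151  0.013]
[[201 201 202 200 200 200 201  73  61  61  60 138 166 166 166 167 167 165
  166 168 168 167 172 195 167  57]
 [201 201 201 202 201 201 200  61  63  71 167 166 166 166 168 167 166 167
  168 167 167 167 168 168 134  57]
 [201 200 201 201 201 200 183  60  97 123 125 147 168 167 166 166 167 168
  167 167 167 167 167 166 135  58]
 [202 201 201 200 200 200 162 108 168 165 124 126 127 147 167 167 167 167
  168 167 167 166 165 169 170 166]
 [201 201 201 201 201 201 158  85 112 140 168 149 125 124 128 167 168 168
  167 167 166 165 169 170 169 146]
 [202 201 201 201 201 201 199 117 111 112 111 139 168 149 124 125 126 147
  166 166 166 169 171 169 169 134]
 [201 201 201 202 202 202 201 110 112 111 111 112 113 141 168 144 123 125
  124 148 170 170 169 172 151  78]
 [202 202 201 202 201 201 18
[... 1830 characters left out ...]
 106 105 105 104 104 104 103 102 102 103 118 112 111 111 111 109 104
  103 116 124 133 131 132 133 133]
 [106 106 105 104 103 103 104 102 102 102 102 102 112 114 110 111 109 103
  111 116 131 132 133 135 135 133]
 [107 106 106 105 103 103 102 103 101 102 101 102 102 100 114 111 109 100
  133 135 133 135 135 136 135 131]
 [106 106 105 104 103 101 103 102 103 102 102 102 101 102 101 103 106 134
  133 133 135 135 135 135 136 136]
 [105 106 105 105 104 103 103 102 102 103 102 102 101 101 102 118 133 134
  136 133 134 134 135 135 132 133]]
caddy [([0.491, -0.157, 0.085], 0.91)]
biscuit1 [([0.514, 0.203, 0.049], 0.51)]
caddy []
biscuit1 [([0.734, 0.149, 0.044], 0.73), ([0.518, 0.194, 0.061], 0.7)]
```

Request:
step_arm([
  [0, 0, 0, 0, 87],
  [0, 0, 0, 0, 87],
  [0, 0, 8, 0, 87],
  [0, 0, 16, 0, 87],
  [0, 0, 20, 0, 87],
  [0, 0, 20, 0, 87],
  [0, 0, 20, 0, 50],
  [0, 0, 20, 0, 50],
  [0, 0, 20, 0, 50],
  [0, 0, 20, 0, 50],
], grip_force=12)

```text
time_s: 19.3
eef_pos: [0.5043, -0.1836, 0.0643]
orientation: [0.0, 0.683, 0.73, 0.0]
force: [-0.3, -0.1, 1.4]
width: 0.736
grasp_force: 12.0
```

Request:
step_arm([
  [0, 0, 0, 0, 50],
  [0, 0, -3, 0, 50],
  [0, 0, -7, 0, 50],
  [0, 0, -12, 0, 50],
  [0, 0, -17, 0, 50],
  [0, 0, -22, 0, 50],
  [0, 0, -27, 0, 50],
  [0, 0, -32, 0, 50],
  [0, 0, -37, 0, 50],
  [0, 0, -42, 0, 50],
])

```text
time_s: 20.55
eef_pos: [0.5042, -0.1835, 0.1064]
orientation: [0.0, 0.683, 0.73, 0.0]
force: [-1.0, -0.0, -1.8]
width: 0.735
grasp_force: 12.0
```

Request:
step_arm([
  [0, 0, -5, 0, 50],
  [0, 0, -11, 0, 50],
  [0, 0, -18, 0, 50],
  [0, 0, -26, 0, 50],
  [0, 0, -34, 0, 50],
  [0, 0, -42, 0, 50],
  [0, 0, -50, 0, 50],
  [0, 0, -56, 0, 50],
  [0, 0, -60, 0, 50],
  [0, 0, -60, 0, 50],
])

```text
time_s: 21.8
eef_pos: [0.5044, -0.1835, 0.1663]
orientation: [0.0, 0.683, 0.73, 0.0]
force: [0.2, -1.1, -2.2]
width: 0.737
grasp_force: 12.0
```

Run:
```python
from h import *
f=[];b=r.snapshot("scene");t=r.snapshot("top")
for s in(b,t):
  for n in("caddy","biscuit1"):print(n,[(np.round(d["xyz"],3).tolist(),round(d["conf"],2)) for d in r.recognise(n,s)])
for i in range(5): r.snapshot("scene");f.append(r.state()["force"])
print(np.mean(f,0),r.state()["eef_pos"],r.state()["width"])
for s in(b,t):  # biscuit-coloured pixels over the board
  h=cv2.cvtColor(s["image"],cv2.COLOR_RGB2HSV);m=((h[...,0]>8)&(h[...,0]<22)&(h[...,1]>110)&(h[...,2]>70)).astype(np.uint8)
  n,l,st,c=cv2.connectedComponentsWithStats(m)
  print([(st[i].tolist(),pix(s,*c[i],.04).round(3).tolist()) for i in range(1,n) if st[i][4]>15 and np.all(np.abs(pix(s,*c[i],.04)[:2]-[.48,-.18])<.16)])
```

```text
caddy [([0.494, -0.152, 0.178], 0.87), ([0.516, -0.182, 0.078], 0.15)]
biscuit1 [([0.512, 0.202, 0.049], 0.69), ([0.477, -0.155, 0.051], 0.61), ([0.498, -0.156, 0.058], 0.57), ([0.48, -0.187, 0.06], 0.48), ([0.503, -0.183, 0.077], 0.48), ([0.514, -0.152, 0.054], 0.44), ([0.518, -0.18, 0.077], 0.39)]
caddy []
biscuit1 [([0.518, 0.194, 0.059], 0.69)]
[ 0.30869017 -0.29647095 -2.11042321] [ 0.50417751 -0.18344863  0.16599036] 0.7337931383503795
[([372, 193, 21, 13, 103], [0.527, -0.226, 0.04])]
[]
```

Request:
step_arm([
  [5, 0, -5, 0, 50],
  [20, 0, -10, 0, 50],
  [45, 0, -10, 0, 50],
  [75, 0, -10, 0, 50],
  [105, 0, -10, 0, 50],
  [135, 0, -10, 0, 50],
  [165, 0, -10, 0, 50],
  [195, 0, -10, 0, 50],
  [220, 0, -10, 0, 50],
  [235, 0, -10, 0, 50],
])

```text
time_s: 23.6
eef_pos: [0.4884, 0.0529, 0.1765]
orientation: [0.0, 0.683, 0.731, 0.0]
force: [-0.4, 0.6, -2.8]
width: 0.738
grasp_force: 12.0
```

Request:
step_arm([
  [0, 0, 10, 0, 50],
  [0, 0, 30, 0, 50],
  [0, 0, 50, 0, 50],
  [0, 0, 70, 0, 50],
  [0, 0, 90, 0, 50],
  [0, 0, 105, 0, 50],
  [0, 0, 115, 0, 50],
  [0, 0, 120, 0, 50],
  [0, 0, 123, 0, 50],
  [0, 0, 123, 0, 50],
])

```text
time_s: 24.85
eef_pos: [0.489, 0.0511, 0.0533]
orientation: [0.0, 0.683, 0.73, 0.0]
force: [0.3, -0.1, -2.7]
width: 0.736
grasp_force: 12.0
```

Run:
```python
from h import *
f=[]
for i in range(5): r.snapshot("scene");f.append(r.state()["force"])
print(np.mean(f,0),r.state()["eef_pos"],r.state()["width"])
```

```text
[-0.13484783  0.26808872 -2.56475246] [0.48900696 0.05105529 0.05342726] 0.7360158462246029
```

Still about 3 mm up, so I'll lower it, release and withdraw.

Request:
step_arm([
  [0, 0, 1, 0, 50],
  [0, 0, 2, 0, 50],
  [0, 0, 3, 0, 50],
  [0, 0, 3.5, 0, 50],
  [0, 0, 3.5, 0, 50],
  [0, 0, 3.5, 0, 87],
  [0, 0, 3.5, 0, 87],
  [0, 0, 3.5, 0, 87],
  [0, 0, 3.5, 0, 87],
  [0, 0, 3.5, 0, 87],
])

```text
time_s: 26.35
eef_pos: [0.4887, 0.051, 0.0494]
orientation: [-0.0, 0.683, 0.73, -0.0]
force: [-1.0, 0.2, -0.6]
width: 0.996
grasp_force: 0.0
```

Request:
step_arm([
  [0, 0, -5, 0, 87],
  [0, 0, -15, 0, 87],
  [0, 0, -30, 0, 87],
  [0, 0, -50, 0, 87],
  [0, 0, -70, 0, 87],
  [0, 0, -95, 0, 87],
  [0, 0, -120, 0, 87],
  [0, 0, -140, 0, 87],
  [0, 0, -150, 0, 87],
  [0, 0, -150, 0, 87],
])

```text
time_s: 27.6
eef_pos: [0.4892, 0.051, 0.2006]
orientation: [0.001, 0.683, 0.73, 0.001]
force: [-0.5, -0.5, -0.4]
width: 0.999
grasp_force: 0.0
```

Run:
```python
from h import *
b=r.snapshot("scene");t=r.snapshot("top")
print(r.state()["eef_pos"],r.state()["width"])
for s in(b,t):
  for n in("caddy","biscuit1","mug","cream_tube","bottle_stopper"):print(n,[(np.round(d["xyz"],3).tolist(),round(d["conf"],2)) for d in r.recognise(n,s)])
```

```text
[0.4882598  0.05105659 0.19895813] 0.9991505529922006
caddy [([0.472, 0.067, 0.08], 0.62)]
biscuit1 [([0.497, -0.155, 0.056], 0.66), ([0.515, 0.201, 0.049], 0.6), ([0.515, -0.151, 0.053], 0.58), ([0.48, -0.158, 0.05], 0.55)]
mug [([0.713, 0.146, 0.066], 0.88), ([0.482, -0.185, 0.059], 0.31)]
cream_tube [([0.764, -0.055, 0.064], 0.6)]
bottle_stopper [([0.69, -0.012, 0.037], 0.48)]
caddy [([0.469, 0.024, 0.062], 0.54)]
biscuit1 [([0.521, -0.157, 0.076], 0.68), ([0.523, -0.187, 0.076], 0.65), ([0.483, -0.162, 0.077], 0.52), ([0.502, -0.183, 0.073], 0.46)]
mug [([0.735, 0.149, 0.045], 0.88)]
cream_tube [([0.758, -0.071, 0.095], 0.65)]
bottle_stopper [([0.692, -0.011, 0.033], 0.5), ([0.484, -0.161, 0.077], 0.4)]
```

All the checks agree: the biscuits are clustered on the board, the caddy is on the worktop, and the mug, tube and stopper have not moved.

```bash
python3 -c "
from bench import r
print(r.sign_off())"
```

```text
the job is handed in; nothing more can be done
None
```

The job is handed in (no verdict was returned): the last images put the biscuits standing close together on the board, the empty caddy mouth down on the bare worktop beside it, and the mug, cream tube and stopper where they started.

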